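# Tip up the dust guard and push the movement home

### The job

At the watch test station, push the counterweighted dust guard up by its orange grip, past its balance point, so that it stays raised by itself once you take your fingers away. Then push the black movement holder along the bay until it is fully home against the back stop. Use only the fingertips or the outside of the fingers: do not grip, force or lift anything, and leave the other things on the bench where they are.

Things in the scene. Friction and masses are not known exactly. Their poses are not given: they have to be found in the camera images.
- station: Fixed test station: aluminium base plate 300 x 135 mm, 8 mm thick (local x -150..150, y -50..85 mm). Origin on the work surface (z 0), on the centre line of the bay; local x points into the bay, away from its open mouth, which faces roughly the robot; y to its left, z up. At its back a white test head 60 mm high. Nothing of it lies under the orange grip.
- bay_home (a point): Where the holder's origin is when fully home: local x 10, y 0, on the bay floor 8 mm above the work surface; station's axes. The bay is a straight channel along x, 64 mm wide between grey rails (10 mm thick, tops 22 mm above the work surface, local x -142..38), closed at x 38 by the back stop: the head's upright face with a black pad.
- guard (a joint): Angle (rad) of the tip-up dust guard: 0 down across the bay, growing as its front goes up and back, 1.6 fully up on its stop. It starts down. Below about 0.7 it falls shut; beyond, its brass weight carries it by itself, damped, within about 2 s to the upper stop, where it stays, clear above and behind the fingers that push the holder. Raising it by the grip takes 1 to 3 N.
- guard_hinge (a point): Fixed point on the guard's hinge axis (along local y): local x 110, y 65, 85 mm high; station's axes. From it a side arm 140 mm long runs towards the mouth, rising 0.25 rad when down, and carries a cross bar along y; a clear panel 94 mm wide with orange lower edge hangs from that to 26 mm above the work surface at local x -26 and blocks the bay. A brass weight stands on a stalk about 45 mm above the hinge.
- guard_grip (a point): Centre of the orange grip, a round bar 18 mm thick and 70 mm long, along local y, on the free right end of the cross bar. Moves with the guard on a circle of radius 140 mm about the hinge axis. Guard down (0 rad): 120 mm above the work surface at local x -26, y -90 mm; free underneath and in front.
- holder: Loose black round movement holder, a brass and steel watch movement showing on top: 56 mm across, 32 mm high, about 0.12 kg. Origin at the centre of its underside. It starts on the bay floor between the rails (4 mm play each side), outside the guard, 80 to 115 mm before the station's origin. It passes only with the guard up.
- loupe: Bystander, loose, leave alone: black eyepiece loupe standing on its wide end, 34 mm across, 28 mm high, right of or behind the orange grip; origin near its underside.
- parts_jar: Bystander, loose, leave alone: small clear jar with blue cap, 40 mm across, 36 mm high, left of the station; origin near its underside.
- screwdriver: Bystander, loose, leave alone: small screwdriver, 110 mm long, lying left of the station; origin near its underside.
- oil_bottle: Bystander, loose, leave alone: amber oil bottle, 28 mm across, 55 mm high, far left; origin near its underside.
- brush: Bystander, loose, leave alone: dusting brush, 140 mm long, lying on the right; origin near its underside.
- case_ring: Bystander, loose, leave alone: steel watch case ring, 42 mm across, 10 mm high, lying on the right; origin near its underside.
- dust_bowl: Bystander, loose, leave alone: white ceramic bowl, 70 mm across, 30 mm high, far left; origin near its underside.

How it is judged (in metres and radians):
On the way, in this order (a step that is already met when the one before it is completed fails the run):
1. the guard is up past its balance point and stays raised with no finger on it (value of joint guard above 1.5 rad and contact force between the fingers and station below 0.1 N), for 0.3 s.
2. the holder is pushed fully home in the bay (x of holder in the frame of station between 0.004 and 0.016 m and y of holder in the frame of station between -0.007 and 0.007 m and z of holder in the frame of station below 0.011 m and angle between holder's own z axis and vertical below 0.1 rad), for 0.2 s.
At the end, for the whole second after the job is handed in: The guard rests raised (joint above 1.5 rad) and still, and the holder stands upright and still on the bay floor, home against the back stop (within 6 mm along the bay and 7 mm across it) (all of step 2 and value of joint guard above 1.5 rad and linear speed of holder below 0.01 m/s and velocity of joint guard between -0.05 and 0.05 rad/s); the robot touches nothing.
It fails at once if the holder is lifted off the bay floor (more than 8 mm) or tipped (more than 0.35 rad) (z of holder in the frame of station above 0.016 m or angle between holder's own z axis and vertical above 0.35 rad).
It fails at once if the guard or station is gripped or forced (fingers press on it with more than 35 N) (contact force between the fingers and station above 35 N).
It fails at once if another thing on the bench is moved more than 20 mm (distance of any of loupe, parts_jar, screwdriver, oil_bottle, brush, case_ring, dust_bowl from where it was at the start of the episode above 0.02 m).
It also fails if it takes over 58 s, if anything falls off the work surface, if the arm or the gripper's body presses on something with over 40 N, if the wrist force passes 120 N, or if a joint passes its speed limit or range.

### The arm

A 7-joint arm with a two-finger parallel gripper is mounted at the origin on the work surface. World frame = base frame: x ahead of the robot, y to its left, z up, the work surface at z = 0. Lengths are in m, angles in degrees, forces in N, time in s.
With the tool pointing down it reaches from about 0.425 to 0.875 m from the base axis. Payload 4.7 kg.
Tool frame: the origin (TCP) lies on the mounting face of the last link; the fingertips stand 182 mm ahead of it and the grasp point (between the pads) lies env.grip_depth ahead of it (env.grip_depth is the distance from the TCP to the grasp point, in m); x points along the fingers, y is the direction in which the jaws open and shut, and the axes are right-handed (so a half turn about x gives the same grasp; the last joint's range is limited). The gripper opens to 87 mm and grips with 3 to 60 N. Pads are 19 mm wide; open, the fingers measure 117 mm over their backs; the gripper's body (75 mm by 190 mm) begins 51 mm behind the grasp point.
Start: joints at [76.954, 18.392, -4.016, 83.108, 1.295, 78.541, -3.26], TCP at [0.156, -0.631, 0.405] pointing down, gripper open.
Joint ranges: [-163.93, 163.93], [-17.29, 119.83], [-79.2, 71.16], [3.27, 140.29], [-89.18, 269.18], [5.43, 117.66], [-154.24, 154.24]. Speed limits (degrees/s): [147.25, 147.25, 180, 180, 180, 180, 180].

### API

Orientations are given as [roll, pitch, yaw] about the fixed x, y, z axes, in that order (R = Rz(yaw) Ry(pitch) Rx(roll)).
In Python, from cell import sensors, viewer, env gives the robot as it stands.
- The arm moves only by the tool carry_out, never from a script. Its argument "moves" is a list of rows, each a list of 4 numbers: the shift along the world's x, y, z in cm, then the turn about the world's z in rad. In form: [[tx, ty, tz, spin], ...]. A call has 1 to 12 rows; each row shifts and turns the pose as measured when the row begins; what a row does not reach is not made up. A row lasts 1/10 s, in which the tool goes at most 50 mm and 8.59 degrees, less where a joint would pass 70% of its speed; a pose out of reach is approached as far as the arm can. A call with a gripper value outside its range is refused whole. "hand" is the finger opening in cm, from 0 to 8.7, set as the call begins (left out, the last holds). The fingers move at their own pace and stop on an object; "force" is the grip in N (left out, the last holds). Time passes only in rows, so rows that do not move let the fingers close. It gives the time, the measured TCP pose, the force and the opening at its end, in the units of the state.
- sensors.get_obs(): the state, without advancing time (a new reading comes with each control period).
- viewer.read_camera(name): name is "scene" or "side" or "wrist"; returns the picture (400x640x3 uint8, red, green, blue); there is no depth.
- viewer.camera_model(name): a dict with "K" (3x3 intrinsics, pixels), "extrinsics" (4x4, takes a point from world to camera coordinates). Camera axes: x right, y down, z forward; pixel columns grow to the right and rows downward; lengths in m; the calibration is good to about 2 mm. The wrist camera is an equidistant fisheye: a pixel r from the principal point sees the ray r / f radians off the axis. A picture is of the moment at which its call begins: read the wrist's pose just before it. camera_model takes no time and is no camera call; for the wrist camera it gives the pose at the moment of the call.
- env.sign_off(): hands the job in, once; it reports no verdict.
The state is a dict: "time_s": time; "qpos": joint angles; "joint_velocities": joint speeds; "effort": joint torques, N m; "tool_pos": TCP position; "tool_rot": TCP orientation; "force": force on the tool from outside, world axes, zero at the start; "wrist_torque": the same for the moment, N m; "grip_width": finger opening in m.
Only numpy, scipy, OpenCV 4.12 (cv2) and the standard library are available. Lean on these libraries where they do the work, as an engineer would, in place of code of your own. Each camera call takes 0.05 s, during which the arm holds its last target. There are 200 camera calls.

## Working session

There is one attempt and no reset: what is moved stays moved. The work goes in short steps, Python scripts to look and compute and a tool call to move; the robot and the scene stay as the last step left them, time stands still between calls to the robot, and variables do not carry over. Pictures are saved under pics/ and viewed, about 8 in all and at most 12, crops included, and the job is handed in when it is done.

Besides the shell and the picture viewer there is one more tool, called after "Request:" as name([rows], argument=value, ...), one row to a line, values as JSON. carry_out: Moves the arm, as the interface text tells. Its arguments: {"type":"object","properties":{"moves":{"type":"array"},"hand":{"type":"number"},"force":{"type":"number"}},"required":["moves"]}

```bash
mkdir -p pics; ls
python3 - <<'E'
from cell import sensors, viewer, env
import cv2,numpy as np
for n in ("scene","side"):
    im=viewer.read_camera(n); cv2.imwrite(f"pics/{n}0.png",im[:,:,::-1])
    m=viewer.camera_model(n); print(n,np.round(m["K"],1).tolist(),np.round(m["extrinsics"],3).tolist())
o=sensors.get_obs(); print(o["tool_pos"],o["tool_rot"],o["time_s"],env.grip_depth,o["grip_width"])
E
```

```text
pics
scene [[402.6, 0.0, 319.8], [0.0, 402.6, 199.8], [0.0, 0.0, 1.0]] [[0.5, 0.866, 0.016, -0.318], [0.674, -0.378, -0.634, -0.332], [-0.543, 0.328, -0.773, 1.467], [0.0, 0.0, 0.0, 1.0]]
side [[506.5, 0.0, 313.7], [0.0, 506.5, 196.9], [0.0, 0.0, 1.0]] [[-0.959, -0.283, 0.016, 0.589], [-0.178, 0.557, -0.811, 0.189], [0.221, -0.781, -0.585, 1.299], [0.0, 0.0, 0.0, 1.0]]
[ 0.15556556 -0.63092238  0.40371786] [-86.40792275  89.89651597 107.4489283 ] 0.1 0.1635 0.08666706668090826
```

View pics/scene0.png

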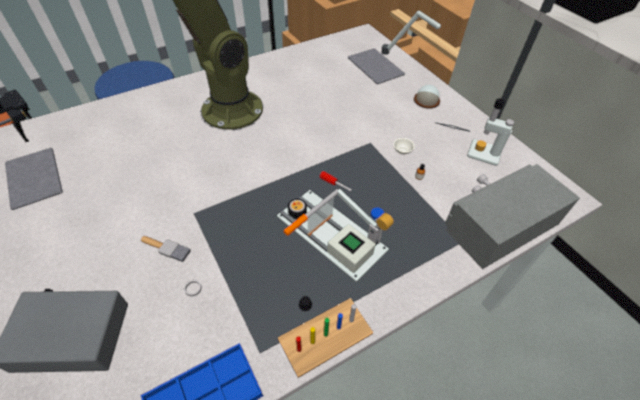

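View pics/side0.png

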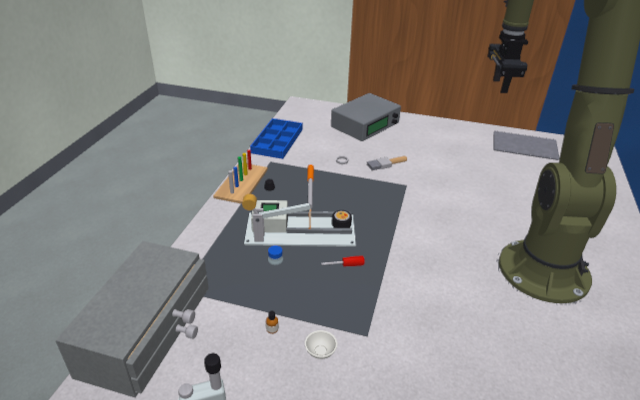

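The scene view shows the holder at about (297,207), the orange grip at about (297,226), and the station's plate corners near (278,215) and (357,277). In the side view the holder is at (342,217) and the grip at (311,172). I'll enlarge both to get more precise pixels.

Run:
```python
import cv2,numpy as np
a=cv2.imread("pics/scene0.png")[180:290,265:405]; b=cv2.imread("pics/side0.png")[155:255,235:365]
f=lambda i:cv2.resize(i,(780,int(i.shape[0]*780/i.shape[1]/1)),interpolation=cv2.INTER_CUBIC)
cv2.imwrite("pics/c1.png",cv2.resize(a,None,fx=5,fy=5,interpolation=cv2.INTER_CUBIC)); cv2.imwrite("pics/c2.png",cv2.resize(b,None,fx=6,fy=6,interpolation=cv2.INTER_CUBIC)[:, :])
```

```text
(no output)
```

View pics/c1.png

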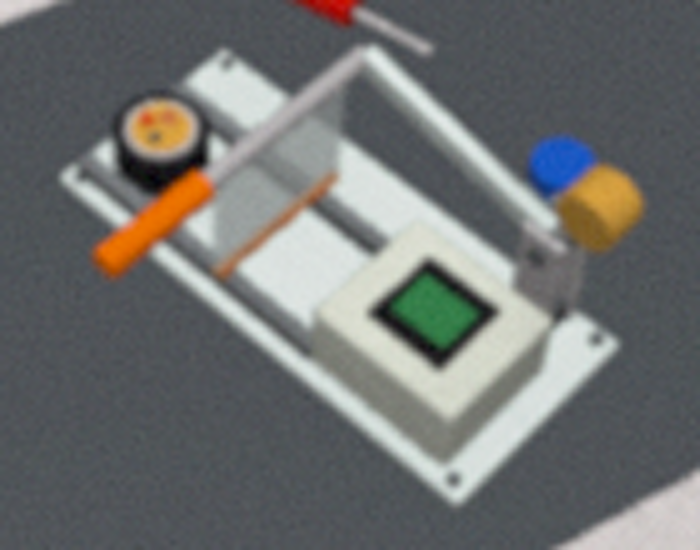

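View pics/c2.png

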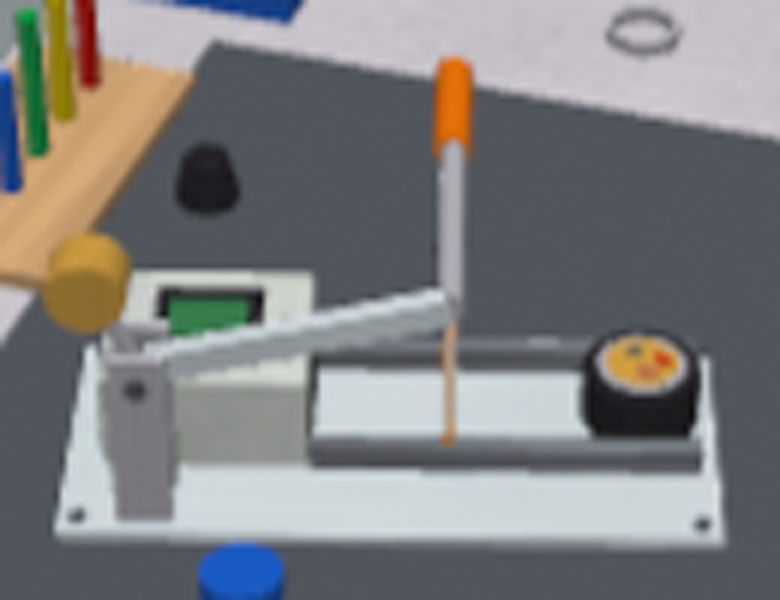

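```bash
cat > h.py <<'E'
import numpy as np
from cell import viewer
from scipy.optimize import least_squares
C={n:viewer.camera_model(n) for n in("scene","side")}
def px(n,U,V): return ((U+.5)/5-.5+265,(V+.5)/5-.5+180) if n=="scene" else ((U+.5)/6-.5+235,(V+.5)/6-.5+155)
def proj(n,P):
    m=C[n]; c=(m["extrinsics"]@np.append(P,1))[:3]; q=m["K"]@c; return q[:2]/q[2]
def tri(a,b):
    A=[px("scene",*a),px("side",*b)]
    r=least_squares(lambda P:np.r_[proj("scene",P)-A[0],proj("side",P)-A[1]],[.6,-.1,.05]); return r.x,r.fun
def W(s,p):
    c,k=np.cos(s[2]),np.sin(s[2]); return np.array([s[0]+c*p[0]-k*p[1],s[1]+k*p[0]+c*p[1],p[2]])
E
python3 - <<'E'
from h import *
np.set_printoptions(precision=4,suppress=True)
obs=[("scene",62,178,-.15,-.05,.008),("scene",225,48,-.15,.085,.008),("scene",620,345,.15,.085,.008),("scene",457,500,.15,-.05,.004),
("side",725,540,-.15,.085,.006),("side",57,535,.15,.085,.006),("side",712,360,-.15,-.05,.008),("side",454,108,-.026,-.09,.12),("scene",155,222,-.026,-.09,.12)]
f=lambda s:np.concatenate([proj(o[0],W(s,o[3:]))-px(*o[:3]) for o in obs])
r=min((least_squares(f,[.6,-.1,y]) for y in(-2,-1,0,1,2)),key=lambda r:r.cost)
s=r.x;print("station",s,np.degrees(s[2]));print(r.fun.reshape(-1,2))
g,e=tri((155,222),(454,108));print("grip",g,e,"pred",W(s,(-.026,-.09,.12)))
h,e=tri((160,130),(642,364));print("holder top",h,e)
c,k=np.cos(s[2]),np.sin(s[2]);d=h[:2]-s[:2];print("holder local",c*d[0]+k*d[1],-k*d[0]+c*d[1])
for n,p in(("home",(.01,0,.008)),("hinge",(.11,.065,.085)),("free end",(-.026,-.125,.12))):print(n,W(s,p))
E
```

```text
station [0.6489 0.0145 0.2841] 16.274928079167164
[[-0.3841 -1.0724]
 [ 0.1094 -0.4436]
 [ 0.0873 -1.069 ]
 [ 0.1516  0.8573]
 [ 0.0423  0.1325]
 [-0.4921 -0.6276]
 [-0.7165 -1.1882]
 [ 0.0862  0.1961]
 [-0.1092 -0.2529]]
grip [ 0.6498 -0.0795  0.1202] [-0.0855 -0.062  -0.1093  0.0518] pred [ 0.6492 -0.0792  0.12  ]
holder top [ 0.5397 -0.021   0.0366] [-0.0473 -0.0356 -0.0522  0.0262]
holder local -0.11478994038712864 -0.003449364687668193
home [0.6585 0.0173 0.008 ]
hinge [0.7363 0.1077 0.085 ]
free end [ 0.659  -0.1128  0.12  ]
```

```bash
cat >> h.py <<'E'
from scipy.spatial.transform import Rotation as R
from cell import sensors
S=(.6489,.0145,.2841)
def st():
    o=sensors.get_obs(); M=R.from_euler("xyz",o["tool_rot"],degrees=True).as_matrix(); p=np.array(o["tool_pos"])
    c,k=np.cos(S[2]),np.sin(S[2]); d=p[:2]-S[:2]
    print("t",round(o["time_s"],2),"TCP",p.round(4),"tip z",round(p[2]-.182,4),"axis",M[:,0].round(3),"jaw deg in station",round(np.degrees(np.arctan2(M[1,1],M[0,1]))-np.degrees(S[2]),1))
    print("local",round(c*d[0]+k*d[1],4),round(-k*d[0]+c*d[1],4),"F",np.round(o["force"],2),"w",o["grip_width"],"q",np.round(o["qpos"],1)); return p
E
python3 - <<'E'
from h import *
p=st()
for l in((-.075,-.1),(-.026,-.1),(.05,-.1),(-.09,-.1),(-.17,0),(-.03,0)): w=W(S,(*l,0)); print(l,w[:2].round(4),"delta cm",((w-p)[:2]*100).round(1))
print("forward unit",np.cos(S[2]),np.sin(S[2]))
E
```

```text
t 0.1 TCP [ 0.1556 -0.6309  0.4037] tip z 0.2217 axis [-0.001  0.002 -1.   ] jaw deg in station -92.4
local -0.6545 -0.4813 F [ 0.23  0.27 -0.46] w 0.08666706668090826 q [77.  18.4 -4.  83.2  1.3 78.5 -3.3]
(-0.075, -0.1) [ 0.6049 -0.1025] delta cm [44.9 52.8]
(-0.026, -0.1) [ 0.652  -0.0888] delta cm [49.6 54.2]
(0.05, -0.1) [ 0.7249 -0.0675] delta cm [56.9 56.3]
(-0.09, -0.1) [ 0.5905 -0.1067] delta cm [43.5 52.4]
(-0.17, 0) [ 0.4857 -0.0331] delta cm [33.  59.8]
(-0.03, 0) [0.6201 0.0061] delta cm [46.5 63.7]
forward unit 0.9599143056664632 0.2802936420557412
```

Request:
carry_out([
  [2.7,3.2,0,0.135],
  [2.7,3.2,0,0.135],
  [2.7,3.2,0,0.135],
  [2.7,3.2,0,0.135],
  [2.7,3.2,0,0.135],
  [2.7,3.2,0,0.135],
  [2.7,3.2,0,0.135],
  [2.7,3.2,0,0.135],
  [2.7,3.2,0,0.135],
  [2.7,3.2,0,0.135],
  [2.7,3.2,0,0.135],
  [2.7,3.2,0,0.135],
], hand=0)

```text
time_s: 1.3
tool_pos: [0.4806, -0.2341, 0.3974]
tool_rot: [-71.4, 89.4, -141.9]
force: [0.3, 0.1, 0.1]
grip_width: 0.0025
```

```bash
python3 -c "
from h import *
p=st(); print(((W(S,(-.085,-.1,0))-p)*100).round(1))"
```

```text
t 1.3 TCP [ 0.4806 -0.2341  0.3974] tip z 0.2154 axis [-0.008 -0.006 -1.   ] jaw deg in station 3.3
local -0.2313 -0.1915 F [0.34 0.08 0.06] w 0.002485999440252335 q [ 53.    6.6 -32.1  99.1   4.1  75.7  39.5]
[ 11.5  12.9 -39.7]
```

Request:
carry_out([
  [2.3,2.6,0,-0.02],
  [2.3,2.6,0,-0.02],
  [2.3,2.6,0,-0.02],
  [2.3,2.6,0,0],
  [2.3,2.6,0,0],
  [0,0,-1,0],
  [0,0,-2,0],
  [0,0,-2,0],
  [0,0,-2,0],
  [0,0,-2,0],
  [0,0,-1,0],
  [0,0,0,0],
])

```text
time_s: 2.5
tool_pos: [0.5989, -0.0923, 0.2884]
tool_rot: [-99.8, 89.1, -173.0]
force: [0.1, -0.7, 0.0]
grip_width: -0.0
```

Run:
```python
from h import *
import cv2
p=st(); print(((W(S,(-.085,-.1,0))-p)*100).round(1))
a=viewer.read_camera("scene")[120:280,225:425];b=viewer.read_camera("side")[100:260,220:420]
cv2.imwrite("pics/d1.png",cv2.resize(np.vstack([a,b])[:,:,::-1],None,fx=1.8,fy=1.8,interpolation=cv2.INTER_CUBIC))
```

```text
t 2.5 TCP [ 0.5989 -0.0923  0.2884] tip z 0.1064 axis [-0.015 -0.002 -1.   ] jaw deg in station 0.5
local -0.0779 -0.0885 F [ 0.13 -0.68  0.04] w -7.627663604001407e-06 q [ 36.2  22.2 -36.8  96.2  14.3  67.3  12.4]
[ -0.4  -1.3 -28.8]
```

View pics/d1.png

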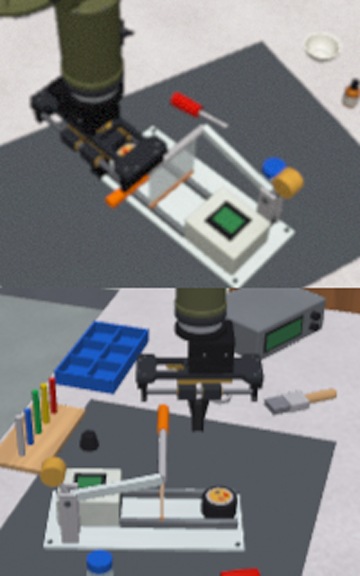

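The long axis of the gripper body lies over the bay direction, above the grip (picture 1: grip end at about (115,198)). The closed fingertips stand in front of the grip and right of the guard panel. Next I move a little right and down, then approach to contact.

Request:
carry_out([
  [0.1,-1.3,-0.8,0],
  [0,0,-0.8,0],
  [0.96,0.28,0,0],
  [0.96,0.28,0,0],
  [0.48,0.14,0,0],
  [0,0,0,0],
])

```text
time_s: 3.2
tool_pos: [0.6286, -0.0996, 0.2764]
tool_rot: [-72.4, 89.6, -145.8]
force: [-0.1, 0.2, -0.6]
grip_width: 0.0007
```

```bash
python3 -c "
from h import *
p=st()"
```

```text
t 3.2 TCP [ 0.6286 -0.0996  0.2764] tip z 0.0944 axis [-0.005 -0.004 -1.   ] jaw deg in station 0.4
local -0.0515 -0.1038 F [-0.11  0.17 -0.57] w 0.0006832645420402485 q [ 34.5  26.1 -35.7  92.6  16.5  66.9  11.6]
```

Request:
carry_out([
  [0.34,0.1,0.7,0],
  [0.29,0.08,0.7,0],
  [0.29,0.08,0.65,0],
  [0.29,0.08,0.65,0],
  [0.34,0.1,0.65,0],
  [0.34,0.1,0.6,0],
])

```text
time_s: 3.8
tool_pos: [0.6459, -0.0939, 0.3181]
tool_rot: [-89.3, 89.0, -162.6]
force: [-3.9, -0.8, 0.8]
grip_width: 0.0008
```

Run:
```python
from h import *
import cv2
p=st()
a=viewer.read_camera("scene")[120:280,225:425];b=viewer.read_camera("side")[100:260,220:420]
cv2.imwrite("pics/d2.png",cv2.resize(np.vstack([a,b])[:,:,::-1],None,fx=1.8,fy=1.8,interpolation=cv2.INTER_CUBIC))
```

```text
t 3.8 TCP [ 0.6459 -0.0939  0.3181] tip z 0.1361 axis [-0.017 -0.005 -1.   ] jaw deg in station 0.4
local -0.0332 -0.1032 F [-3.93 -0.8   0.76] w 0.0007957858669242915 q [ 33.1  26.2 -36.   87.4  16.1  72.6  11.5]
```

View pics/d2.png

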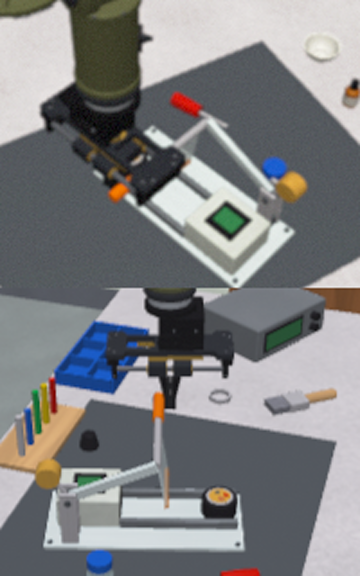

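The guard is following the fingers: the side view shows the cross bar raised at about (158,465), with 4 N of push. I'll continue along the arc.

Request:
carry_out([
  [0.42,0.12,0.5,0],
  [0.42,0.12,0.5,0],
  [0.46,0.13,0.5,0],
  [0.46,0.13,0.5,0],
  [0.52,0.15,0.45,0],
  [0.52,0.15,0.45,0],
  [0.58,0.17,0.4,0],
  [0.58,0.17,0.4,0],
  [0.62,0.18,0.35,0],
  [0.62,0.18,0.3,0],
  [0.62,0.18,0.3,0],
  [0.62,0.18,0.25,0],
])

```text
time_s: 5.1
tool_pos: [0.7007, -0.0779, 0.3823]
tool_rot: [-90.2, 86.4, -163.9]
force: [-5.5, 0.2, 5.6]
grip_width: 0.0005
```

Run:
```python
from h import *
import cv2
p=st()
a=viewer.read_camera("scene")[120:280,225:425];b=viewer.read_camera("side")[100:260,220:420]
cv2.imwrite("pics/d3.png",cv2.resize(np.vstack([a,b])[:,:,::-1],None,fx=1.8,fy=1.8,interpolation=cv2.INTER_CUBIC))
```

```text
t 5.1 TCP [ 0.7007 -0.0779  0.3823] tip z 0.2003 axis [-0.06  -0.017 -0.998] jaw deg in station 0.0
local 0.0238 -0.1032 F [-5.48  0.24  5.55] w 0.0004888517846488342 q [ 27.2  31.1 -35.3  73.   18.1  84.8   9.4]
```

View pics/d3.png

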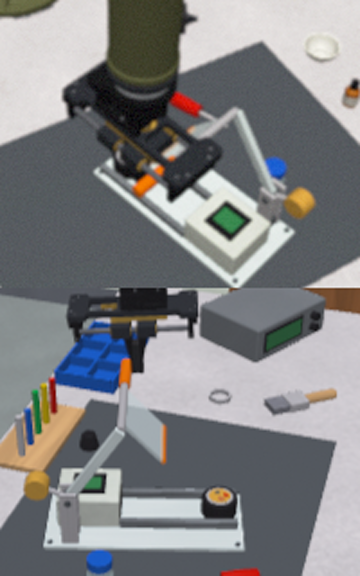

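Run:
```python
from h import *
for th in np.arange(.5,1.01,.05):
    a=.25+th; x=.11-.14*np.cos(a); z=.085+.14*np.sin(a)
    print(round(th,2),round(x,4),round(z,4),proj("side",W(S,(x,.065,z))).round(1),proj("side",W(S,(x,-.09,z))).round(1))
print("seen corner ~287.8,178.9; grip ~289.4,147.2")
p=sensors.get_obs()
```

```text
0.5 0.0076 0.1804 [296.8 186.1] [298.4 154.2]
0.55 0.0125 0.1854 [294.8 184.4] [296.7 152.6]
0.6 0.0176 0.1902 [292.7 182.8] [294.8 151.1]
0.65 0.023 0.1947 [290.6 181.3] [292.8 149.7]
0.7 0.0286 0.1989 [288.3 179.9] [290.8 148.3]
0.75 0.0344 0.2028 [285.9 178.5] [288.6 147. ]
0.8 0.0403 0.2064 [283.5 177.3] [286.4 145.9]
0.85 0.0465 0.2098 [281.  176.1] [284.1 144.8]
0.9 0.0528 0.2128 [278.4 175. ] [281.8 143.8]
0.95 0.0593 0.2155 [275.8 174.1] [279.4 142.9]
1.0 0.0659 0.2179 [273.1 173.2] [277.  142.1]
seen corner ~287.8,178.9; grip ~289.4,147.2
```

The guard is at about 0.73 rad with the tip near the bar's equator. I'll push on, mainly forward and slightly down.

Request:
carry_out([
  [0.5,0.14,-0.3,0],
  [0.58,0.17,-0.3,0],
  [0.58,0.17,-0.2,0],
  [0.58,0.17,0,0],
  [0.58,0.17,0,0],
  [0.58,0.17,0,0],
  [0,0,0,0],
])

```text
time_s: 5.9
tool_pos: [0.7399, -0.0663, 0.3723]
tool_rot: [-90.6, 86.8, -164.3]
force: [0.3, -0.5, -0.3]
grip_width: 0.0006
```

Run:
```python
from h import *
import cv2
p=st()
a=viewer.read_camera("scene")[120:280,225:425];b=viewer.read_camera("side")[100:260,220:420]
cv2.imwrite("pics/d4.png",cv2.resize(np.vstack([a,b])[:,:,::-1],None,fx=1.8,fy=1.8,interpolation=cv2.INTER_CUBIC))
```

```text
t 5.9 TCP [ 0.7399 -0.0663  0.3723] tip z 0.1903 axis [-0.053 -0.015 -0.998] jaw deg in station 0.1
local 0.0648 -0.1031 F [ 0.28 -0.49 -0.33] w 0.0005923015378396668 q [ 23.6  35.9 -34.4  67.   20.   85.7   8.3]
```

View pics/d4.png

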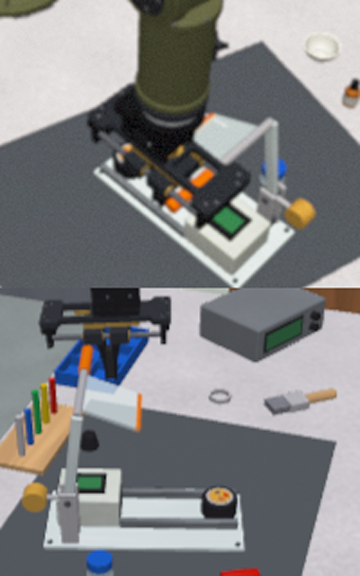

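The guard has left the fingers: force is about zero, the arm is nearly upright and still swinging back. I'm retreating.

Request:
carry_out([
  [-1,-0.3,0,0],
  [-2,-0.58,0,0],
  [-2.4,-0.7,0,0],
  [-2.4,-0.7,0,0],
  [-2.4,-0.7,0,0],
  [-2.4,-0.7,0,0],
  [-2.4,-0.7,0,-0.14],
  [-2.4,-0.7,0,-0.14],
  [-2.4,-0.7,0,-0.14],
  [-2,0.5,0,-0.14],
  [-2,0.5,0,-0.14],
  [0,1,0,-0.14],
])

```text
time_s: 7.2
tool_pos: [0.4886, -0.108, 0.3732]
tool_rot: [-85.2, 87.0, 150.8]
force: [1.3, 0.1, -0.3]
grip_width: 0.0001
```

Run:
```python
from h import *
p=st(); print(((W(S,(-.18,-.002,0))-p)*100).round(1))
```

```text
t 7.2 TCP [ 0.4886 -0.108   0.3732] tip z 0.1912 axis [-0.046  0.026 -0.999] jaw deg in station -50.3
local -0.1882 -0.0727 F [ 1.34  0.07 -0.33] w 0.00014580260792311354 q [ 41.    4.1 -32.3 104.3   1.2  75.1 -25.7]
[ -1.2   7.  -37.3]
```

Request:
carry_out([
  [-0.2,1.2,0,-0.14],
  [-0.2,1.2,0,-0.14],
  [-0.2,1.2,0,-0.14],
  [-0.2,1.2,0,-0.14],
  [-0.2,1.2,0,-0.13],
  [0,0.5,-2,0],
  [0,0,-2,0],
  [0,0,-2,0],
  [0,0,-2,0],
  [0,0,0,0],
])

```text
time_s: 8.2
tool_pos: [0.4745, -0.0387, 0.2958]
tool_rot: [-89.7, 87.6, 104.8]
force: [-0.2, -0.4, 0.4]
grip_width: 0.0004
```

Run:
```python
from h import *
import cv2
p=st(); print(((W(S,(-.175,-.002,0))-p)*100).round(1))
o=sensors.get_obs(); M=R.from_euler("xyz",o["tool_rot"],degrees=True).as_matrix(); t=p+.182*M[:,0]
c,k=np.cos(S[2]),np.sin(S[2]); d=t[:2]-S[:2]; print("tip local",c*d[0]+k*d[1],-k*d[0]+c*d[1],t[2])
a=viewer.read_camera("scene")[120:280,225:425];b=viewer.read_camera("side")[100:260,220:420]
cv2.imwrite("pics/d5.png",cv2.resize(np.vstack([a,b])[:,:,::-1],None,fx=1.8,fy=1.8,interpolation=cv2.INTER_CUBIC))
```

```text
t 8.2 TCP [ 0.4745 -0.0387  0.2958] tip z 0.1138 axis [-0.011  0.04  -0.999] jaw deg in station -91.8
local -0.1823 -0.0022 F [-0.2  -0.44  0.35] w 0.00041949369545947116 q [ 36.3   4.4 -35.  113.5   0.3  63.6 -74.2]
[  0.7   0.2 -29.6]
tip local -0.182154242621797 0.005340027413910806 0.11393009271231391
```

View pics/d5.png

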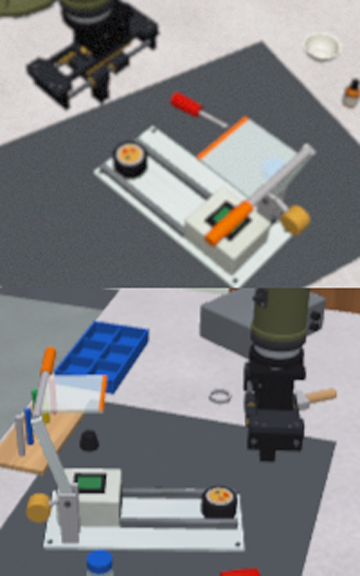

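The guard stands fully up (side view: arm at about (45,420), panel level). The fingers are before the bay mouth. Next I centre them and descend.

Request:
carry_out([
  [0.1,-0.35,-1.5,0],
  [0.1,-0.35,-2,0],
  [0,0,-2,0],
  [0,0,-2,0],
  [0,0,-1.3,0],
  [0,0,-0.5,0],
  [0,0,0,0],
])

```text
time_s: 9.0
tool_pos: [0.4808, -0.0482, 0.2055]
tool_rot: [-114.0, 88.0, 80.4]
force: [-0.8, -0.2, 0.5]
grip_width: 0.0002
```

```bash
cat >> h.py <<'E'
def tip():
    p=st(); o=sensors.get_obs(); M=R.from_euler("xyz",o["tool_rot"],degrees=True).as_matrix(); t=p+.182*M[:,0]
    c,k=np.cos(S[2]),np.sin(S[2]); d=t[:2]-S[:2]; print("tip local",c*d[0]+k*d[1],-k*d[0]+c*d[1],t[2])
E
python3 -c "
from h import *
tip()"
```

```text
t 9.0 TCP [ 0.4808 -0.0482  0.2055] tip z 0.0235 axis [ 0.006  0.035 -0.999] jaw deg in station -91.9
local -0.1789 -0.0131 F [-0.82 -0.24  0.53] w 0.0002451724010305854 q [ 34.8  12.5 -33.9 117.5   6.3  52.  -77.9]
tip local -0.17607783902241986 -0.007292574314381475 0.02360650454893501
```

Request:
carry_out([
  [-0.1,0.4,-0.4,0.03],
  [0.4,0.12,-0.2,0],
  [0.67,0.2,0,0],
  [0.67,0.2,0,0],
  [0.67,0.2,0,0],
  [0.67,0.2,0,0],
  [0.67,0.2,0,0],
  [0.67,0.2,0,0],
])

```text
time_s: 9.8
tool_pos: [0.5286, -0.0298, 0.2014]
tool_rot: [-119.6, 88.0, 76.6]
force: [-1.7, 0.4, 1.2]
grip_width: 0.0002
```

```bash
python3 -c "
from h import *
tip()"
```

```text
t 9.8 TCP [ 0.5286 -0.0298  0.2014] tip z 0.0194 axis [ 0.008  0.033 -0.999] jaw deg in station -90.0
local -0.1279 -0.0088 F [-1.73  0.37  1.19] w 0.0002490070189490636 q [ 30.8  18.3 -33.6 111.5  10.2  53.  -81.3]
tip local -0.12482486599992274 -0.0034087960359718214 0.019553132964884173
```

Request:
carry_out([
  [0.65,0.19,0,0],
  [0.65,0.19,0,0],
  [0.65,0.19,0,0],
  [0.65,0.19,0,0],
  [0.65,0.19,0,0],
  [0.65,0.19,0,0],
  [0.65,0.19,0,0],
  [0.65,0.19,0,0],
  [0.65,0.19,0,0],
  [0.65,0.19,0,0],
  [0.5,0.15,0,0],
  [0,0,0,0],
])

```text
time_s: 11.0
tool_pos: [0.6053, -0.0069, 0.2013]
tool_rot: [-116.5, 88.0, 79.8]
force: [0.2, 0.1, 0.0]
grip_width: 0.0005
```

Run:
```python
from h import *
import cv2
tip()
a=viewer.read_camera("scene")[120:280,225:425];b=viewer.read_camera("side")[100:260,220:420]
cv2.imwrite("pics/d6.png",cv2.resize(np.vstack([a,b])[:,:,::-1],None,fx=1.8,fy=1.8,interpolation=cv2.INTER_CUBIC))
```

```text
t 11.0 TCP [ 0.6053 -0.0069  0.2013] tip z 0.0193 axis [ 0.006  0.034 -0.999] jaw deg in station -90.0
local -0.0478 -0.0084 F [0.22 0.1  0.04] w 0.0005321070243351278 q [ 25.   26.6 -32.1 100.8  14.3  56.5 -86. ]
tip local -0.04503519495709043 -0.0027509690990166775 0.019424106940505087
```

View pics/d6.png

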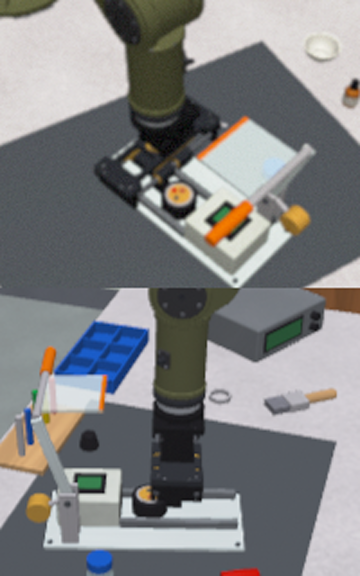

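The holder is ahead of the fingers (top at about (180,193) in the scene crop) and about 1.5–2 cm short of the head. I'll push slowly until the force rises.

Request:
carry_out([
  [0.38,0.11,0,0],
  [0.38,0.11,0,0],
  [0.3,0.09,0,0],
  [0.3,0.09,0,0],
  [0.2,0.06,0,0],
])

```text
time_s: 11.6
tool_pos: [0.6203, -0.0026, 0.2011]
tool_rot: [-111.1, 88.1, 85.1]
force: [-2.1, -0.1, 0.7]
grip_width: 0.0005
```

```bash
python3 -c "
from h import *
tip()"
```

```text
t 11.6 TCP [ 0.6203 -0.0026  0.2011] tip z 0.0191 axis [ 0.003  0.033 -0.999] jaw deg in station -90.1
local -0.0322 -0.0084 F [-2.08 -0.06  0.73] w 0.0005087226141002402 q [ 23.8  28.3 -31.7  98.5  14.9  57.5 -86.7]
tip local -0.03003348582425442 -0.0028313437901352333 0.019243365698386333
```

Request:
carry_out([
  [0.2,0.06,0,0],
  [0.2,0.06,0,0],
])

```text
time_s: 11.8
tool_pos: [0.6232, -0.0018, 0.2009]
tool_rot: [-100.3, 88.2, 95.9]
force: [-10.4, -2.2, 7.7]
grip_width: 0.0001
```

```bash
python3 -c "
from h import *
tip()"
```

```text
t 11.8 TCP [ 0.6232 -0.0018  0.2009] tip z 0.0189 axis [-0.003  0.031 -1.   ] jaw deg in station -90.1
local -0.0292 -0.0084 F [-10.36  -2.18   7.72] w 0.0001479437522594651 q [ 23.5  28.7 -31.6  97.9  15.1  58.  -86.9]
tip local -0.028202720723698525 -0.0028110947724573863 0.018969138619746084
```

Contact with the stop came where expected (tip at −0.028). I'm backing off and checking.

Request:
carry_out([
  [0,0,0,0],
  [-0.2,-0.06,0,0],
  [-0.5,-0.15,0,0],
  [-1,-0.29,0,0],
  [-2,-0.58,0,0],
  [-3,-0.88,0,0],
  [-3,-0.88,0,0],
  [-3,-0.88,0,0],
  [-3,-0.88,0,0],
  [0,0,1,0],
  [0,0,1,0],
  [0,0,0,0],
])

```text
time_s: 13.0
tool_pos: [0.4573, -0.0503, 0.2215]
tool_rot: [-114.5, 88.3, 81.6]
force: [0.5, -0.1, 0.4]
grip_width: 0.0005
```

Run:
```python
from h import *
import cv2
tip()
A=viewer.read_camera("scene");B=viewer.read_camera("side")
cv2.imwrite("pics/e1.png",np.hstack([cv2.resize(A[180:290,265:405],None,fx=5,fy=5,interpolation=cv2.INTER_CUBIC)[:500,100:500],cv2.resize(B[155:255,235:365],None,fx=6,fy=6,interpolation=cv2.INTER_CUBIC)[100:600,200:600]])[:,:,::-1])
h=W(S,(.01,0,.04))
for n,s,o in(("scene",5,(265,180)),("side",6,(235,155))): print(n,(proj(n,h)-o)*s)
```

```text
t 13.0 TCP [ 0.4573 -0.0503  0.2215] tip z 0.0395 axis [ 0.004  0.029 -1.   ] jaw deg in station -90.2
local -0.2021 -0.0085 F [ 0.53 -0.06  0.44] w 0.0005236979994739634 q [ 37.2   8.2 -35.1 119.7   3.7  53.4 -73.8]
tip local -0.19983793280511536 -0.0035752647729880085 0.03956193242452852
scene [323.87973255 247.15406561]
side [370.53784635 356.5931144 ]
```

View pics/e1.png

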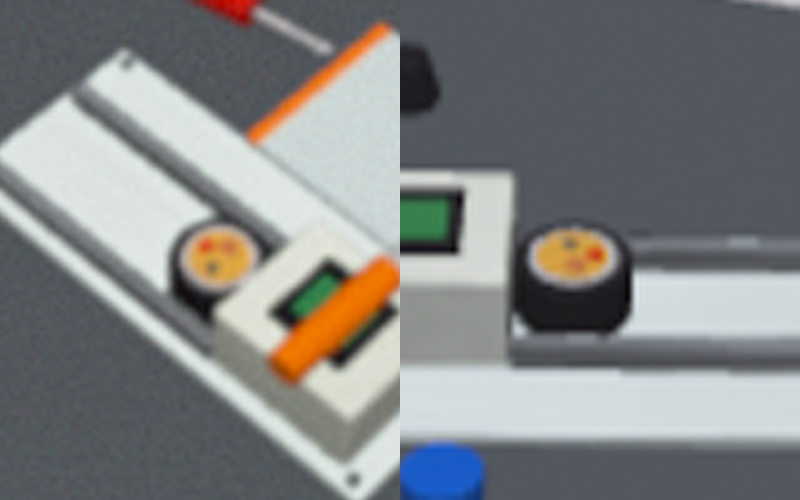

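Run:
```python
from h import *
h,e=tri((320,255),(371,355)); c,k=np.cos(S[2]),np.sin(S[2]); d=h[:2]-S[:2]; print(c*d[0]+k*d[1],-k*d[0]+c*d[1],h[2],e)
from cell import env
o=sensors.get_obs();print(o["joint_velocities"],o["force"])
```

```text
0.010539790528215272 -0.004519017720083332 0.03916373078386968 [ 0.1702      0.11040581  0.19597358 -0.07668474]
[-0.36796645  1.0723478   0.10969445  0.3323247   0.05993617  0.08361036
 -0.05561328] [-0.29034368 -0.25699837  0.39888952]
```

Request:
carry_out([
  [0,0,0,0],
  [0,0,0,0],
  [0,0,0,0],
  [0,0,0,0],
  [0,0,0,0],
])

```text
time_s: 13.6
tool_pos: [0.4588, -0.0488, 0.2197]
tool_rot: [-110.9, 88.1, 85.3]
force: [0.2, 0.1, -0.2]
grip_width: 0.0002
```

```bash
python3 -c "
from h import *
from cell import env
st(); print(env.sign_off())"
```

```text
t 13.6 TCP [ 0.4588 -0.0488  0.2197] tip z 0.0377 axis [ 0.003  0.033 -0.999] jaw deg in station -90.1
local -0.2002 -0.0075 F [ 0.23  0.09 -0.21] w 0.00024013272293850447 q [ 37.    8.6 -35.1 119.6   3.8  53.3 -73.9]
the job is handed in; nothing more can be done
None
```

The guard is up on its own and the holder is home against the back stop. I handed the job in at about 13.6 s; sign-off reports no verdict.

- **Guard:** I pushed it up by the orange grip with the closed fingers until it passed its balance point, then backed away. In the two pictures after that it stands raised in the same place. I judged this by eye and did not measure the final angle. The push read about 8 N at most between moves, although the expected force was 1 to 3 N. The tool ended up tilted about 3°, which I could not correct.
- **Holder:** I pushed it along the bay until the force rose to about 13 N at the expected stop position, then backed off. The two-camera check put its centre at x 10.5 mm, y −4.5 mm and its top at 39 mm, against home values of 10, 0 and 40 mm. That y is slightly past the 4 mm rail play, so about 0.5 mm of it is measurement error; the limit is 7 mm.
- **End state:** The fingers are clear of everything and the residual force is about zero. The last pictures showed nothing disturbed among the bystanders in view, but I did not measure their positions.

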